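# Show the apprentice which plug, where it goes and which spanner

## Task

Show an apprentice how the spark plug is fitted by pointing down at three things in turn, holding the fingertips still about 3 cm above each for a good two seconds: first the spark plug that lies on the black steel block, then the plug hole in the middle of the cylinder head, then the middle of the longest of the three spanners, and finish still pointing at that spanner. Touch nothing at all, rise well clear between one thing and the next, and do not go down to the other spark plug or the two shorter spanners.

Things in the scene. Friction and masses are not known exactly. Their poses are not given: they have to be found in the camera images.
- plug_on_block_top (a point): Used spark plug lying on its side, 77 mm long, 21 mm across the hexagon, 23 mm high: the one on the black steel block, its upper side about 56 mm above the bench. The point is half-way along, on its upper side; y runs along its length, z up.
- plug_on_bench_top (a point): Used spark plug lying on its side, 77 mm long, 21 mm across the hexagon, 23 mm high: the other one, lying directly on the bench; leave it alone. The point is half-way along, on its upper side; y runs along its length, z up.
- block: Black steel setting block, 85 x 155 x 34 mm, loose on the bench; origin at the centre of its underside, y along its length, z up.
- plug_hole (a point): Threaded plug hole in the middle of the combustion chamber of the grey-black finned cylinder head (134 x 152 x 52 mm), which lies chamber side up on the bench. The point is on the hole's axis, 50 mm above the bench; z up. Spray cans and a flask up to 197 mm tall stand along the back and left of the bench; the other loose parts are under 60 mm high.
- spanner_long_mid (a point): Flat on the bench; steel combination spanner, ring at one end and open jaw at the other, 218 mm long, 37 mm wide at the heads, 9 mm thick. The point is on its upper face half-way along; y runs along its length, z up. The longest of the three.
- spanner_middle_mid (a point): Flat on the bench; steel combination spanner, ring at one end and open jaw at the other, 176 mm long, 28 mm wide at the heads, 7 mm thick. The point is on its upper face half-way along; y runs along its length, z up. Leave it alone.
- spanner_short_mid (a point): Flat on the bench; steel combination spanner, ring at one end and open jaw at the other, 150 mm long, 22 mm wide at the heads, 5 mm thick. The point is on its upper face half-way along; y runs along its length, z up. Leave it alone.
Things that resemble listed ones, but are neither listed nor needed, are in the scene too. Leave any orange or yellow look-alike of the part that bears plug_on_block_top alone.

How it is judged (in metres and radians):
On the way, in this order (a step that is already met when the one before it is completed fails the run):
1. the fingertips dwell just above the spark plug on the block (horizontal distance between the grasp point and plug_on_block_top below 0.03 m and z of the grasp point in the frame of plug_on_block_top between 0.02 and 0.085 m), for 1.5 s.
2. then they dwell just above the plug hole of the cylinder head (horizontal distance between the grasp point and plug_hole below 0.03 m and z of the grasp point in the frame of plug_hole between 0.02 and 0.085 m), for 1.5 s.
3. then they dwell just above the middle of the longest spanner (horizontal distance between the grasp point and spanner_long_mid below 0.03 m and z of the grasp point in the frame of spanner_long_mid between 0.02 and 0.085 m), for 1.5 s.
At the end, for the whole second after the job is handed in: The fingers still point at the longest spanner: the grasp point is within 30 mm sideways of its middle and 20 to 85 mm above it (the fingertips are some 19 mm lower), and block, plugs, cylinder head and spanners are all within 5 mm of where they lay (all of step 3 and distance of each of plug_on_block_top, plug_hole, spanner_long_mid, plug_on_bench_top, spanner_middle_mid, spanner_short_mid, block from where it was at the start of the episode below 0.005 m); the robot touches nothing.
It fails at once if the robot touches something (contact force between any of the fingers, the arm and anything else above 0.3 N).
It fails at once if the fingertips go down to the other spark plug or a shorter spanner (grasp point within 20 mm sideways and less than 85 mm above) ((horizontal distance between the grasp point and plug_on_bench_top below 0.02 m and z of the grasp point in the frame of plug_on_bench_top below 0.085 m) or (horizontal distance between the grasp point and spanner_middle_mid below 0.02 m and z of the grasp point in the frame of spanner_middle_mid below 0.085 m) or (horizontal distance between the grasp point and spanner_short_mid below 0.02 m and z of the grasp point in the frame of spanner_short_mid below 0.085 m)).
It also fails if it takes over 50 s, if anything falls off the work surface, if the arm or the gripper's body presses on something with over 40 N, if the wrist force passes 120 N, or if a joint passes its speed limit or range.

## Robot

A 7-joint arm with a two-finger parallel gripper is mounted at the origin on the work surface; the furniture and walls round the work are solid. World frame = base frame: x ahead of the robot, y to its left, z up, the work surface at z = 0. Lengths are in mm, angles in rad, forces in N, time in s.
With the tool pointing down it reaches from about 400 to 875 mm from the base axis. Payload 4.4 kg.
Tool frame: the origin (TCP) lies midway between the tips of the shut fingers; the grasp point (between the pads) lies 19 mm behind it; z points along the fingers, y is the line along which they close (so a half turn about z gives the same grasp; the last joint's range is limited). The gripper opens to 85 mm and grips with 20 to 120 N. Pads are 22 mm wide; open, the fingers measure 114 mm over their backs; the gripper's body (76 mm by 85 mm) begins 54 mm behind the grasp point. The pads swing forward as they close: fully open they stand 13 mm farther back than shut.
Start: joints at [1.209, 0.628, 0.038, 1.517, -0.027, 0.996, -0.02], TCP at [189.506, -621.776, 231.313] pointing down, gripper open.
Joint ranges: [-3.06, 3.06], [-0.37, 2.12], [-1.25, 1.32], [0.18, 2.47], [-1.1, 4.24], [0.23, 1.98], [-2.94, 2.94]. Speed limits (rad/s): [2.57, 2.57, 3.14, 3.14, 3.14, 3.14, 3.14].

## Interface

Orientations are given as [roll, pitch, yaw] about the fixed x, y, z axes, in that order (R = Rz(yaw) Ry(pitch) Rx(roll)).
In Python, from cell import ctrl gives the robot as it stands.
- The arm moves only by the shell command python3 -m handwheel 'ROWS'. ROWS is JSON, a list of rows, each a list of 3 entries, a list of its own where there are three numbers: the turn, a rotation vector about the tool's x, y, z in degrees, then the shift along the tool's x, y, z in m, then the closure, from 0 (fully open) to 1 (shut). A call has 1 to 5 rows; each row shifts and turns the commanded pose from where the row before left it, along the tool's axes as they then stand; what a row does not reach is not made up. A row lasts 1/12 s, in which the tool goes at most 41.7 mm and 7.16 degrees, less where a joint would pass 70% of its speed; a pose out of reach is approached as far as the arm can. A call is refused whole if a number of a shift passes 0.0417 or a number of a turn 7.16, either way. A call with a gripper value outside its range is refused whole. The fingers move at their own pace and stop on an object; the grip force is fixed at half the most. Time passes only in rows, so rows that do not move let the fingers close. It gives the time, the measured TCP pose, the force, the opening and the grip force at its end, in the units of the state.
- ctrl.read_state(): the state, without advancing time (a new reading comes with each control period).
- ctrl.get_image(name): name is "scene" or "top" or "wrist"; returns a dict with "pixels" (400x640x3 uint8, red, green, blue), "fx", "fy", "cx", "cy" (pixels), "pose" (4x4, takes a point from camera to world coordinates); the wrist camera has in their place "T_tool_cam" (4x4, takes a point from camera to tool coordinates, whose origin is the TCP and whose axes are the flange's). Camera axes: x right, y up, looking along -z (the intrinsics and any distortion apply to the point x, -y, -z); pixel columns grow to the right and rows downward; lengths in mm; the calibration is good to about 2 mm. A picture is of the moment at which its call begins: read the wrist's pose just before it. There is no depth.
- ctrl.finish_job(): hands the job in; it is judged then, once.
The state is a dict: "clock": time; "qpos": joint angles; "qd": joint speeds; "tau": joint torques, N m; "eef_pos": TCP position; "tool_rot": TCP orientation; "force": force on the tool from outside, world axes, zero at the start; "torque": the same for the moment, N m; "width": finger opening in mm; "gripper_force": force on a finger pad.
Only numpy, scipy, OpenCV 4.12 (cv2) and the standard library are available. Lean on these libraries where they do the work, as an engineer would, in place of code of your own. Each camera call takes 0.05 s, during which the arm holds its last target. There are 200 camera calls.

## Working session

There is one attempt and no reset: what is moved stays moved. The work goes in short steps, Python scripts to look and compute and a shell command to move; the robot and the scene stay as the last step left them, time stands still between calls to the robot, and variables do not carry over. Pictures are saved under pics/ and viewed, at most 10 in all, crops included, and the job is handed in when it is done.

```bash
mkdir -p pics; cat > h.py <<'E'
import numpy as np, cv2, json
from cell import ctrl
def save(n,f):
    im=ctrl.get_image(n); cv2.imwrite(f,cv2.cvtColor(im["pixels"],cv2.COLOR_RGB2BGR)); return im
def ray(im,u,v,z,P=None):
    P=np.array(im["pose"]) if P is None else P
    d=P[:3,:3]@np.array([(u-im["cx"])/im["fx"],-(v-im["cy"])/im["fy"],-1.])
    o=P[:3,3]; return o+d*(z-o[2])/d[2]
E
python3 - <<'E'
from h import *
for n in("top","scene"):
    im=save(n,f"pics/{n}.png"); print({k:(np.round(v,3).tolist()) for k,v in im.items() if k!="pixels"})
    np.savez(n+".npz",**im)
s=ctrl.read_state(); print(s["clock"],s["eef_pos"],s["tool_rot"],s["width"])
E
```

```text
{'fx': 459.33, 'fy': 459.33, 'cx': 315.678, 'cy': 199.242, 'pose': [[0.014, 0.984, -0.178, 367.235], [-1.0, 0.016, 0.009, 71.644], [0.012, 0.178, 0.984, 948.351], [0.0, 0.0, 0.0, 1.0]]}
{'fx': 427.703, 'fy': 427.703, 'cx': 311.445, 'cy': 195.302, 'pose': [[-0.544, 0.426, -0.723, -195.871], [-0.839, -0.301, 0.454, 501.973], [-0.025, 0.853, 0.521, 577.469], [0.0, 0.0, 0.0, 1.0]]}
0.1 [ 189.37010913 -621.22196112  230.47671363] [-3.13987764e+00  2.73968186e-05  2.95880152e-01] 85.4022695907971
```

View pics/top.png

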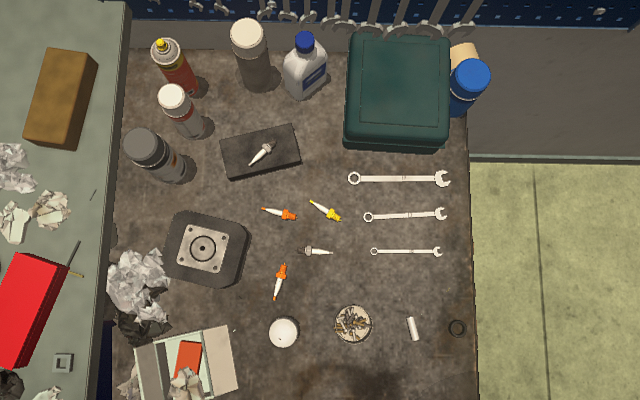

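View pics/scene.png

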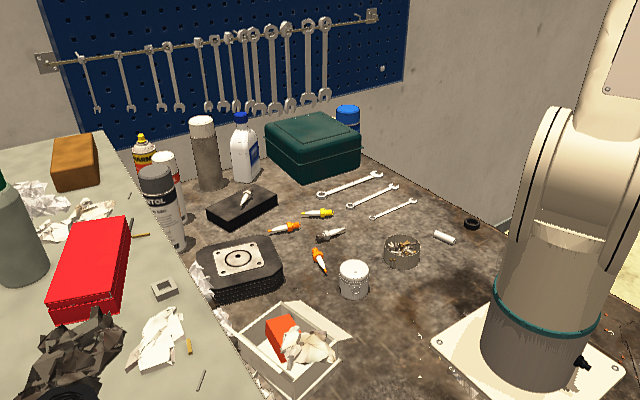

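```bash
python3 - <<'E'
from h import *
t=np.load("top.npz");s=np.load("scene.npz")
def L(z):return {k:z[k] for k in z.files}
t=L(t);s=L(s)
def p(n,u,v,z): print(n,np.round(ray(t,u,v,z)).tolist())
p("plug",262,153,56);p("plugA",250,165,50);p("plugB",273,142,50)
p("blockc",260,152,34)
for n,u,v in[("b1",220,140),("b2",294,124),("b3",300,161),("b4",229,180)]:p(n,u,v,34)
p("hole",203,248,50)
p("long",399,179,9);p("l0",347,178,9);p("l1",451,179,9)
p("m0",362,217,7);p("m1",447,214,7);p("s0",370,251,5);p("s1",443,252,5);p("plug2",318,251,23)
for n,u,v in[("boxbl",344,149),("boxbr",449,149)]:p(n,u,v,0)
def tri(n,a,b):
    o=[];d=[]
    for im,(u,v) in((t,a),(s,b)):
        P=im["pose"];x=P[:3,:3]@[(u-im["cx"])/im["fx"],-(v-im["cy"])/im["fy"],-1];d.append(x/np.linalg.norm(x));o.append(P[:3,3])
    k=np.linalg.lstsq(np.c_[d[0],-d[1]],o[1]-o[0],rcond=None)[0];A=o[0]+k[0]*d[0];B=o[1]+k[1]*d[1]
    print("tri",n,((A+B)/2).round(),np.linalg.norm(A-B).round(1))
tri("hole",(203,248),(239,259));tri("plug",(262,153),(245,198))
tri("box front right top",(447,139),(360,151));tri("box front left top",(346,140),(281,168));tri("whitecan",(172,94),(163,158));tri("tallcan",(247,30),(203,121))
tri("darkcan",(143,146),(157,173))
im=cv2.imread("pics/top.png")
cv2.imwrite("pics/crop.png",np.vstack([cv2.resize(im[110:190,200:320],None,fx=4,fy=4,interpolation=2),cv2.resize(im[205:265,160:280],None,fx=4,fy=4,interpolation=2)]))
E
```

```text
plug [621.0, 173.0, 56.0]
plugA [597.0, 197.0, 50.0]
plugB [646.0, 152.0, 50.0]
blockc [629.0, 179.0, 34.0]
b1 [654.0, 263.0, 34.0]
b2 [691.0, 111.0, 34.0]
b3 [612.0, 97.0, 34.0]
b4 [569.0, 240.0, 34.0]
hole [430.0, 281.0, 50.0]
long [583.0, -111.0, 9.0]
l0 [583.0, -2.0, 9.0]
l1 [585.0, -221.0, 9.0]
m0 [502.0, -33.0, 7.0]
m1 [511.0, -210.0, 7.0]
s0 [432.0, -50.0, 5.0]
s1 [432.0, -200.0, 5.0]
plug2 [429.0, 57.0, 23.0]
boxbl [649.0, 4.0, 0.0]
boxbr [653.0, -222.0, 0.0]
tri hole [429. 282.  42.] 2.9
tri plug [625. 174.  44.] 0.3
tri box front right top [ 660. -203.   48.] 1.4
tri box front left top [663.  25.  62.] 48.7
tri whitecan [696. 325. 166.] 1.5
tri tallcan [812. 190. 184.] 8.0
tri darkcan [593. 362. 185.] 0.1
```

View pics/crop.png

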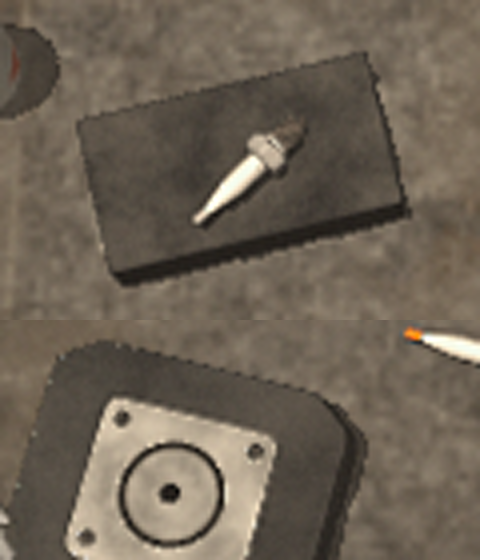

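Candidates for the plug in the top picture are the grey/white one on the black block (262,153), the grey/white one on the bench (317,251), orange ones at (280,213) and (280,282), and yellow at (325,210). I choose (262,153): the crop shows it white/steel and on the block. The hole is at (203,248). The longest spanner has its middle at (399,179) and is 219 mm long as measured; the other two measure 177 and 150 mm.

```bash
cat >> h.py <<'E'
from scipy.spatial.transform import Rotation as R
def to(*p):
    s=ctrl.read_state(); r=R.from_euler("xyz",s["tool_rot"]); d=np.array(p)-s["eef_pos"]
    print(round(s["clock"],2),np.round(s["eef_pos"],1),np.round(s["tool_rot"],3),"q",np.round(s["qpos"],2),"w",round(s["width"]),"tool shift m",np.round(r.inv().apply(d)/1000,4))
E
python3 - <<'E'
from h import *
to(622,173,230)
im=ctrl.get_image("wrist");print(np.round(im["T_tool_cam"],2))
E
python3 -m handwheel '[[[0,0,0],[0,0,0],1],[[0,0,0],[0,0,0],1]]'
```

```text
0.1 [ 189.4 -621.2  230.5] [-3.14   0.     0.296] q [ 1.21  0.63  0.04  1.52 -0.03  1.   -0.02] w 85 tool shift m [ 0.6454 -0.6336  0.0015]
[[   0.      0.96    0.27   68.61]
 [   1.     -0.      0.      0.72]
 [   0.      0.27   -0.96 -142.41]
 [   0.      0.      0.      1.  ]]
clock: 0.32
eef_pos: [189.4, -621.6, 231.0]
tool_rot: [-3.141, 0.0, 0.296]
force: [-0.4, 0.0, 0.1]
width: 63.8
gripper_force: 0.0
```

```bash
python3 -m handwheel '[[[0,0,-7],[0,0,0],1],[[0,0,-7],[0,0,0],1],[[0,0,-7],[0,0,0],1],[[0,0,-7],[0,0,0],1],[[0,0,-7],[0,0,0],1]]' >/dev/null
python3 -m handwheel '[[[0,0,-7],[0,0,0],1],[[0,0,-7],[0,0,0],1],[[0,0,-7],[0,0,0],1],[[0,0,-7],[0,0,0],1],[[0,0,-7],[0,0,0],1]]' >/dev/null
python3 -m handwheel '[[[0,0,-3],[0,0,0],1],[[0,0,0],[0.033,0.018,-0.01],1],[[0,0,0],[0.033,0.018,-0.01],1],[[0,0,0],[0,0,0],1]]'
python3 -c "from h import *;to(622,173,240)"
```

```text
clock: 1.48
eef_pos: [231.7, -549.7, 253.3]
tool_rot: [3.137, -0.003, 1.578]
force: [1.2, 1.1, -0.5]
width: 0.4
gripper_force: 0.0
1.48 [ 231.7 -549.7  253.3] [ 3.137e+00 -3.000e-03  1.578e+00] q [ 1.34  0.54 -0.33  1.64  0.19  0.99  0.95] w 0 tool shift m [0.7197 0.3957 0.0172]
```

```bash
python3 -m handwheel '[[[0,0,0],[0.033,0.018,0],1],[[0,0,0],[0.033,0.018,0],1],[[0,0,0],[0.033,0.018,0],1],[[0,0,0],[0.033,0.018,0],1],[[0,0,0],[0.033,0.018,0],1]]' >/dev/null
python3 -m handwheel '[[[0,0,0],[0.033,0.018,0],1],[[0,0,0],[0.033,0.018,0],1],[[0,0,0],[0.033,0.018,0],1],[[0,0,0],[0.033,0.018,0],1],[[0,0,0],[0,0,0],1]]'
python3 -c "from h import *;to(622,173,240)"
```

```text
clock: 2.32
eef_pos: [392.2, -251.5, 252.1]
tool_rot: [3.138, -0.003, 1.582]
force: [0.9, -0.1, 1.1]
width: -0.4
gripper_force: 0.0
2.32 [ 392.2 -251.5  252.1] [ 3.138e+00 -3.000e-03  1.582e+00] q [ 0.81  0.36 -0.4   1.98  0.18  0.84  0.33] w 0 tool shift m [0.422  0.2343 0.0142]
```

```bash
python3 -m handwheel '[[[0,0,0],[0.033,0.018,0],1],[[0,0,0],[0.033,0.018,0],1],[[0,0,0],[0.033,0.018,0],1],[[0,0,0],[0.033,0.018,0],1],[[0,0,0],[0.033,0.018,0],1]]' >/dev/null
python3 -m handwheel '[[[0,0,0],[0.033,0.018,0],1],[[0,0,0],[0.033,0.018,0],1],[[0,0,0],[0.033,0.018,0],1],[[0,0,0],[0.033,0.018,0],1],[[0,0,0],[0.033,0.018,0],1]]' >/dev/null
python3 -m handwheel '[[[0,0,0],[0.033,0.02,0],1],[[0,0,0],[0.033,0.02,0],1],[[0,0,0],[0.02,0.01,0],1],[[0,0,0],[0,0,0],1],[[0,0,0],[0,0,0],1]]' >/dev/null
python3 - <<'E'
from h import *
to(622,173,150)
s=ctrl.read_state();im=save("wrist","pics/w1.png")
T=np.eye(4);T[:3,:3]=R.from_euler("xyz",s["tool_rot"]).as_matrix();T[:3,3]=s["eef_pos"]
P=T@im["T_tool_cam"];np.savez("w1.npz",P=P,**im)
Pi=np.linalg.inv(P);c=Pi@[622,173,56,1];print("expect px",im["cx"]+im["fx"]*c[0]/-c[2],im["cy"]-im["fy"]*c[1]/-c[2])
E
```

```text
3.57 [618.2 158.2 250.8] [-3.141 -0.     1.573] q [-0.05  0.62 -0.41  1.52  0.27  1.06 -0.52] w 0 tool shift m [0.0147 0.0039 0.1008]
expect px 321.8433727472847 159.11737838859963
```

View pics/w1.png

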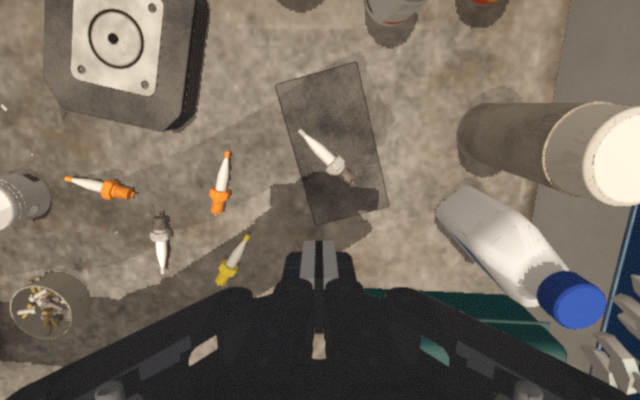

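The plug's middle is at (326,158) in the wrist view, against a predicted (322,159), which agrees to about 3 mm. The hole is at (113,38). I go down.

```bash
python3 -c "
from h import *
z=np.load('w1.npz');im={k:z[k] for k in z.files}
print(ray(im,326,158,56,im['P']),ray(im,113,38,50,im['P']))"
python3 -m handwheel '[[[0,0,0],[0.015,0.005,0.03],1],[[0,0,0],[0,0,0.035],1],[[0,0,0],[0,0,0.035],1],[[0,0,0],[0,0,0.02],1],[[0,0,0],[0,0,0],1]]'
python3 -m handwheel '[[[0,0,0],[0,0,0.02],1],[[0,0,0],[0,0,0.015],1],[[0,0,0],[0,0,0],1],[[0,0,0],[0,0,0],1],[[0,0,0],[0,0,0],1]]'
python3 -c "from h import *;to(624,173,91)"
```

```text
[626.08535471 174.11455909  56.        ] [430.14511458 283.216593    50.        ]
clock: 4.03
eef_pos: [619.8, 167.7, 126.6]
tool_rot: [-3.133, 0.005, 1.568]
force: [-0.7, -0.2, 0.0]
width: 0.0
gripper_force: 0.0
clock: 4.45
eef_pos: [624.4, 171.4, 98.3]
tool_rot: [3.139, -0.001, 1.569]
force: [0.4, 0.5, 0.7]
width: 0.3
gripper_force: 0.0
4.45 [624.4 171.4  98.3] [ 3.139e+00 -1.000e-03  1.569e+00] q [-0.11  0.8  -0.35  1.63  0.36  0.77 -0.62] w 0 tool shift m [ 0.0016 -0.0004  0.0073]
```

```bash
python3 -m handwheel '[[[0,0,0],[0,0,0.008],1],[[0,0,0],[0,0,0],1],[[0,0,0],[0,0,0],1],[[0,0,0],[0,0,0],1],[[0,0,0],[0,0,0],1]]' | head -2
for i in 1 2 3 4 5; do python3 -m handwheel '[[[0,0,0],[0,0,0],1],[[0,0,0],[0,0,0],1],[[0,0,0],[0,0,0],1],[[0,0,0],[0,0,0],1],[[0,0,0],[0,0,0],1]]' | head -3; done
python3 -m handwheel '[[[0,0,0],[0,0,-0.03],1],[[0,0,0],[0,0,-0.04],1],[[0,0,0],[0,0,-0.04],1],[[0,0,0],[0,0,-0.03],1],[[0,0,0],[0,0,0],1]]'
python3 -c "from h import *;to(430,282,230)"
```

```text
clock: 4.87
eef_pos: [623.4, 171.9, 88.6]
clock: 5.28
eef_pos: [623.2, 171.9, 88.4]
tool_rot: [3.142, -0.0, 1.57]
clock: 5.7
eef_pos: [623.3, 171.8, 88.3]
tool_rot: [3.142, -0.0, 1.57]
clock: 6.12
eef_pos: [623.3, 171.8, 88.3]
tool_rot: [3.142, -0.0, 1.57]
clock: 6.53
eef_pos: [623.2, 171.8, 88.3]
tool_rot: [-3.142, 0.0, 1.57]
clock: 6.95
eef_pos: [623.3, 171.8, 88.3]
tool_rot: [3.142, -0.0, 1.57]
clock: 7.37
eef_pos: [627.0, 173.8, 235.9]
tool_rot: [3.129, -0.004, 1.57]
force: [1.5, 0.4, -0.2]
width: -0.2
gripper_force: 0.0
7.37 [627.  173.8 235.9] [ 3.129 -0.004  1.57 ] q [-0.08  0.64 -0.4   1.52  0.28  1.03 -0.55] w 0 tool shift m [ 0.108  -0.1972  0.0039]
```

```bash
python3 -m handwheel '[[[0,0,0],[0.018,-0.032,0],1],[[0,0,0],[0.018,-0.032,0],1],[[0,0,0],[0.018,-0.032,0],1],[[0,0,0],[0.018,-0.032,0],1],[[0,0,0],[0.018,-0.032,0],1]]' >/dev/null
python3 -m handwheel '[[[0,0,0],[0.02,-0.033,0],1],[[0,0,0],[0,0,0.03],1],[[0,0,0],[0,0,0.03],1],[[0,0,0],[0,0,0],1],[[0,0,0],[0,0,0],1]]'
python3 - <<'E'
from h import *
to(430,282,85)
s=ctrl.read_state();im=save("wrist","pics/w2.png")
T=np.eye(4);T[:3,:3]=R.from_euler("xyz",s["tool_rot"]).as_matrix();T[:3,3]=s["eef_pos"]
P=T@im["T_tool_cam"];c=np.linalg.inv(P)@[430,282,50,1];print("expect px",im["cx"]+im["fx"]*c[0]/-c[2],im["cy"]-im["fy"]*c[1]/-c[2])
E
```

```text
clock: 8.2
eef_pos: [429.6, 281.3, 167.6]
tool_rot: [-3.139, 0.002, 1.57]
force: [0.8, -0.2, 0.5]
width: -0.5
gripper_force: 0.0
8.2 [429.6 281.3 167.6] [-3.139e+00  2.000e-03  1.570e+00] q [-0.37  0.55 -0.39  1.95  0.31  0.7  -0.95] w 0 tool shift m [0.0008 0.0006 0.0826]
expect px 318.4303283296049 192.13175605535386
```

View pics/w2.png

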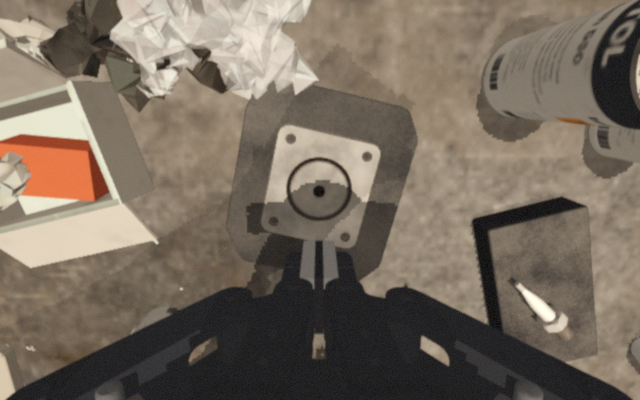

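The hole shows at (319,190) against a predicted (318,192), so it is on target. I go down and dwell.

```bash
python3 -m handwheel '[[[0,0,0],[0,0,0.03],1],[[0,0,0],[0,0,0.03],1],[[0,0,0],[0,0,0.02],1],[[0,0,0],[0,0,0],1],[[0,0,0],[0,0,0],1]]' | head -2
for i in 1 2 3 4 5 6; do python3 -m handwheel '[[[0,0,0],[0,0,0],1],[[0,0,0],[0,0,0],1],[[0,0,0],[0,0,0],1],[[0,0,0],[0,0,0],1],[[0,0,0],[0,0,0],1]]' | head -2; done
python3 -m handwheel '[[[0,0,0],[0,0,-0.03],1],[[0,0,0],[0,0,-0.04],1],[[0,0,0],[0,0,-0.04],1],[[0,0,0],[0,0,-0.04],1],[[0,0,0],[0,0,0],1]]'
python3 -c "from h import *;to(580,-111,235)"
```

```text
clock: 8.67
eef_pos: [431.1, 282.2, 89.1]
clock: 9.08
eef_pos: [430.8, 282.2, 89.1]
clock: 9.5
eef_pos: [430.3, 282.0, 88.2]
clock: 9.92
eef_pos: [430.4, 282.0, 88.3]
clock: 10.33
eef_pos: [430.4, 282.0, 88.3]
clock: 10.75
eef_pos: [430.3, 282.0, 88.3]
clock: 11.17
eef_pos: [430.4, 282.0, 88.3]
clock: 11.58
eef_pos: [433.6, 285.2, 245.5]
tool_rot: [3.131, -0.008, 1.57]
force: [1.1, 0.6, 0.3]
width: 0.2
gripper_force: 0.0
11.58 [433.6 285.2 245.5] [ 3.131 -0.008  1.57 ] q [-0.32  0.45 -0.45  1.87  0.25  0.87 -0.89] w 0 tool shift m [-0.3962  0.1467  0.0091]
```

```bash
python3 -m handwheel '[[[0,0,0],[-0.033,0.0125,0],1],[[0,0,0],[-0.033,0.0125,0],1],[[0,0,0],[-0.033,0.0125,0],1],[[0,0,0],[-0.033,0.0125,0],1],[[0,0,0],[-0.033,0.0125,0],1]]' >/dev/null
python3 -m handwheel '[[[0,0,0],[-0.033,0.0125,0],1],[[0,0,0],[-0.033,0.0125,0],1],[[0,0,0],[-0.033,0.0125,0],1],[[0,0,0],[-0.033,0.0125,0],1],[[0,0,0],[-0.033,0.0125,0],1]]' >/dev/null
python3 -m handwheel '[[[0,0,0],[-0.033,0.0125,0],1],[[0,0,0],[-0.03,0.0125,0],1],[[0,0,0],[0,0,0],1],[[0,0,0],[0,0,0],1],[[0,0,0],[0,0,0],1]]'
python3 - <<'E'
from h import *
to(580,-111,47)
s=ctrl.read_state();im=save("wrist","pics/w3.png");save("scene","pics/s3.png")
T=np.eye(4);T[:3,:3]=R.from_euler("xyz",s["tool_rot"]).as_matrix();T[:3,3]=s["eef_pos"]
P=T@im["T_tool_cam"];np.savez("w3.npz",P=P,**im);c=np.linalg.inv(P)@[584,-111,9,1];print("expect px",im["cx"]+im["fx"]*c[0]/-c[2],im["cy"]-im["fy"]*c[1]/-c[2])
E
```

```text
clock: 12.83
eef_pos: [579.5, -110.2, 238.0]
tool_rot: [-3.141, -0.001, 1.57]
force: [0.8, 0.5, -0.4]
width: 0.3
gripper_force: 0.0
12.83 [ 579.5 -110.2  238. ] [-3.141e+00 -1.000e-03  1.570e+00] q [ 0.4   0.56 -0.4   1.67  0.25  0.96 -0.1 ] w 0 tool shift m [-0.001   0.0006  0.191 ]
expect px 322.14062334313644 168.55438976497
```

View pics/w3.png

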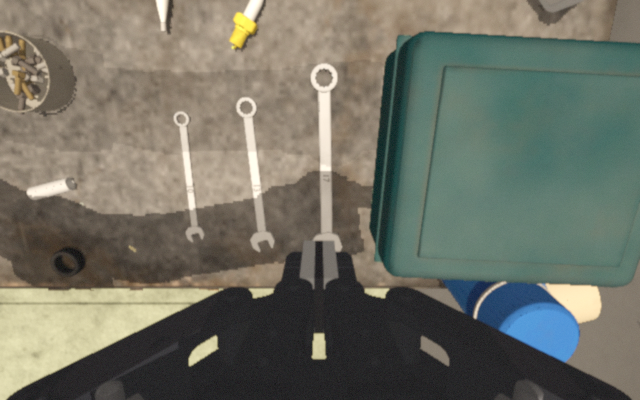

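View pics/s3.png

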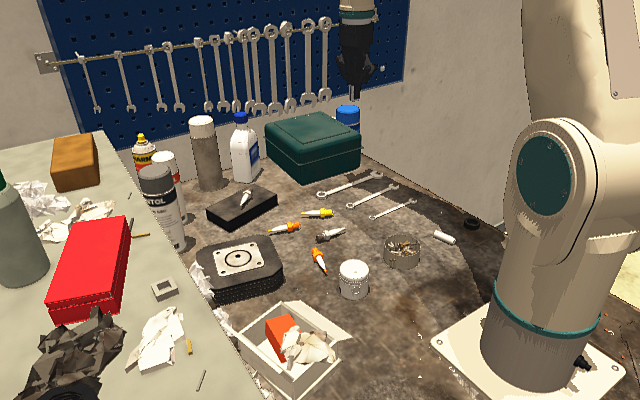

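```bash
python3 - <<'E'
from h import *
z=np.load('w3.npz');im={k:z[k] for k in z.files};P=im['P']
t=np.load("top.npz");t={k:t[k] for k in t.files}
f=lambda *a:ray(im,*a,P).round().tolist()
print("ring",f(323,64,9),"mid",f(325,165,9))
for h in(0,40,80,100,130):print(h,"w edge",f(373,200,h),"corner",f(404,34,h),"top corner",ray(t,352,37,h).round(),"front lid edge top",ray(t,345,137,h).round())
E
```

```text
ring [585.0, -4.0, 9.0] mid [587.0, -107.0, 9.0]
0 w edge [643.0, -149.0, 0.0] corner [667.0, 25.0, 0.0] top corner [910. -13.   0.] front lid edge top [676.   2.   0.]
40 w edge [636.0, -138.0, 40.0] corner [658.0, 18.0, 40.0] top corner [887. -10.  40.] front lid edge top [663.   5.  40.]
80 w edge [630.0, -127.0, 80.0] corner [649.0, 11.0, 80.0] top corner [864.  -6.  80.] front lid edge top [650.   8.  80.]
100 w edge [626.0, -121.0, 100.0] corner [644.0, 7.0, 100.0] top corner [853.  -4. 100.] front lid edge top [643.   9. 100.]
130 w edge [621.0, -113.0, 130.0] corner [637.0, 2.0, 130.0] top corner [835.  -2. 130.] front lid edge top [634.  11. 130.]
```

The spanner's middle comes out at (586,-110), in agreement with the top view. The green box's wall is near (x≈630–650), so I turn the gripper so that its narrow side faces the box and aim about 8 mm short of the spanner's middle.

```bash
python3 -m handwheel '[[[0,0,-7],[0,0,0],1],[[0,0,-7],[0,0,0],1],[[0,0,-7],[0,0,0],1],[[0,0,-7],[0,0,0],1],[[0,0,-7],[0,0,0],1]]' >/dev/null
python3 -m handwheel '[[[0,0,-7],[0,0,0],1],[[0,0,-7],[0,0,0],1],[[0,0,-7],[0,0,0],1],[[0,0,-7],[0,0,0],1],[[0,0,-7],[0,0,0],1]]' >/dev/null
python3 -m handwheel '[[[0,0,-7],[0,0,0],1],[[0,0,-7],[0,0,0],1],[[0,0,-6],[0,0,0],1],[[0,0,0],[0,0,0],1],[[0,0,0],[0,0,0],1]]' >/dev/null
python3 -c "from h import *;to(578,-110,46)"
```

```text
14.18 [ 579.8 -110.   238.5] [3.141 0.    3.14 ] q [ 0.64  0.65 -0.82  1.67  0.53  1.06  1.22] w 0 tool shift m [ 1.800e-03 -1.000e-04  1.925e-01]
```

```bash
python3 -m handwheel '[[[0,0,0],[0.002,0,0.03],1],[[0,0,0],[0,0,0.03],1],[[0,0,0],[0,0,0.03],1],[[0,0,0],[0,0,0],1],[[0,0,0],[0,0,0],1]]'
python3 - <<'E'
from h import *
to(578,-110,46); save("wrist","pics/w4.png"); 
im=ctrl.get_image("scene")["pixels"][60:230,240:440,::-1]
cv2.imwrite("pics/s4.png",np.hstack([cv2.resize(im,(470,400)),cv2.resize(cv2.imread("pics/w4.png"),(320,400))[:, :]]))
E
```

```text
clock: 14.6
eef_pos: [577.1, -110.5, 147.8]
tool_rot: [3.141, -0.003, 3.14]
force: [0.1, -0.1, 1.1]
width: 0.4
gripper_force: 0.0
14.6 [ 577.1 -110.5  147.8] [ 3.141e+00 -3.000e-03  3.140e+00] q [ 0.59  0.75 -0.75  1.76  0.64  0.89  1.13] w 0 tool shift m [-0.0011  0.0005  0.1018]
```

View pics/s4.png

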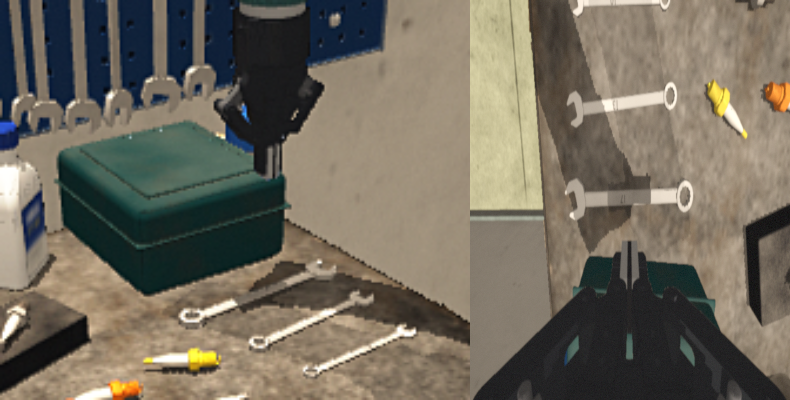

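The fingers hang in front of the box, with the spanner's middle at column 630 and the fingertips at 628. The wide knuckles now lie along the box face. I go down in steps, 3 mm further from the box.

```bash
python3 -m handwheel '[[[0,0,0],[0.003,0,0.02],1],[[0,0,0],[0,0,0.02],1],[[0,0,0],[0,0,0.01],1],[[0,0,0],[0,0,0],1],[[0,0,0],[0,0,0],1]]'
python3 -m handwheel '[[[0,0,0],[0,0,0.015],1],[[0,0,0],[0,0,0.015],1],[[0,0,0],[0,0,0.015],1],[[0,0,0],[0,0,0],1],[[0,0,0],[0,0,0],1]]'
for i in 1 2 3 4 5 6; do python3 -m handwheel '[[[0,0,0],[0,0,0],1],[[0,0,0],[0,0,0],1],[[0,0,0],[0,0,0],1],[[0,0,0],[0,0,0],1],[[0,0,0],[0,0,0],1]]' | head -4; done
```

```text
clock: 15.12
eef_pos: [575.8, -111.0, 99.4]
tool_rot: [3.142, 0.002, 3.14]
force: [-0.7, 0.6, 0.1]
width: -0.1
gripper_force: 0.0
clock: 15.53
eef_pos: [575.6, -111.0, 54.3]
tool_rot: [3.142, 0.001, 3.141]
force: [-0.5, -0.1, 0.2]
width: -0.3
gripper_force: 0.0
clock: 15.95
eef_pos: [575.2, -111.2, 53.8]
tool_rot: [-3.141, 0.001, 3.141]
force: [-0.2, 0.0, 0.6]
clock: 16.37
eef_pos: [575.0, -111.1, 53.3]
tool_rot: [3.142, -0.0, 3.141]
force: [-0.1, -0.1, -0.8]
clock: 16.78
eef_pos: [575.0, -111.1, 53.3]
tool_rot: [-3.142, 0.0, 3.141]
force: [0.0, -0.2, -0.1]
clock: 17.2
eef_pos: [575.0, -111.1, 53.3]
tool_rot: [3.142, 0.0, 3.141]
force: [-0.1, -0.3, -0.3]
clock: 17.62
eef_pos: [575.0, -111.1, 53.3]
tool_rot: [-3.142, 0.0, 3.141]
force: [0.3, -0.2, 0.2]
clock: 18.03
eef_pos: [575.0, -111.1, 53.3]
tool_rot: [-3.142, 0.0, 3.141]
force: [-0.7, 0.1, -0.7]
```

Tips are 44 mm above the spanner; 10 mm lower matches the requested 3 cm or so.

```bash
python3 -m handwheel '[[[0,0,0],[0,0,0.005],1],[[0,0,0],[0,0,0.005],1],[[0,0,0],[0,0,0],1],[[0,0,0],[0,0,0],1],[[0,0,0],[0,0,0],1]]' |head -2
for i in 1 2 3 4 5 6; do python3 -m handwheel '[[[0,0,0],[0,0,0],1],[[0,0,0],[0,0,0],1],[[0,0,0],[0,0,0],1],[[0,0,0],[0,0,0],1],[[0,0,0],[0,0,0],1]]' | head -4|tail -3; done
python3 -c "
from cell import ctrl
print(ctrl.finish_job())"
```

```text
clock: 18.45
eef_pos: [574.9, -111.0, 43.2]
eef_pos: [575.0, -111.2, 43.4]
tool_rot: [-3.142, 0.0, 3.141]
force: [-0.2, -0.2, 0.0]
eef_pos: [575.0, -111.1, 43.3]
tool_rot: [3.142, 0.0, 3.141]
force: [-0.2, -0.4, 0.0]
eef_pos: [575.0, -111.2, 43.3]
tool_rot: [-3.142, 0.0, 3.141]
force: [-0.4, -0.2, 0.7]
eef_pos: [575.0, -111.1, 43.3]
tool_rot: [3.142, 0.0, 3.141]
force: [-1.1, -0.0, 0.3]
eef_pos: [575.0, -111.1, 43.3]
tool_rot: [3.142, 0.0, 3.141]
force: [0.1, -0.6, 0.2]
eef_pos: [575.0, -111.1, 43.3]
tool_rot: [3.142, 0.0, 3.141]
force: [0.4, -0.7, -0.5]
the job is handed in; nothing more can be done
None
```

I pointed at the plug on the block, the plug hole and the middle of the longest spanner in turn, over 2 s each with the tips about 3–4 cm above; I saw no sign of contact and handed the job in still pointing at the spanner (no verdict was returned).

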